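# Back the vial collector up one notch

## Robot

A 6-joint arm with a two-finger parallel gripper is mounted at the origin on the work surface. World frame = base frame: x ahead of the robot, y to its left, z up, the work surface at z = 0. Lengths are in mm, angles in rad, forces in N, time in s.
With the tool pointing down it reaches from about 275 to 750 mm from the base axis. Payload 10.2 kg.
Tool frame: the origin (TCP) lies on the front face of the gripper's body, between the roots of the fingers; the fingertips stand 73 mm ahead of it and the grasp point (between the pads) lies ctrl.grip_depth ahead of it (ctrl.grip_depth is the distance from the TCP to the grasp point, in mm); z points along the fingers, y is the direction in which the jaws open and shut (so a half turn about z gives the same grasp; the last joint's range is limited). The gripper opens to 85 mm and grips with 20 to 120 N. Pads are 22 mm wide; open, the fingers measure 114 mm over their backs; the gripper's body (76 mm by 85 mm) begins 54 mm behind the grasp point. The pads swing forward as they close: fully open they stand 13 mm farther back than shut.
Start: joints at [-1.335, 0.313, 1.498, -0, 1.331, -0.223], TCP at [232.497, -470.72, 303.894] pointing down, gripper open.
Joint ranges: [-2.94, 2.94], [-0.97, 2.17], [0.19, 2.56], [-1.23, 4.37], [0.02, 3.11], [-2.88, 2.88]. Speed limits (rad/s): [2.39, 2.39, 3.01, 3.14, 3.14, 3.14].

## Interface

Orientations are given as a unit quaternion [w, x, y, z].
In Python, from rig import readout, capture, ctrl, nets gives the robot as it stands. The module is installed in compiled form; this text tells all that it offers.
- The arm moves only by the tool apply_moves, never from a script. Its argument "targets" is a list of rows, each a list of 4 numbers: the shift along the tool's x, y, z in cm, then the turn about the tool's z in degrees. A call has 1 to 8 rows; each row shifts and turns the commanded pose from where the row before left it, along the tool's axes as they then stand; what a row does not reach is not made up. A row lasts 1/10 s, in which the tool goes at most 50 mm and 8.59 degrees, less where a joint would pass 70% of its speed; a pose out of reach is approached as far as the arm can. A call with a gripper value outside its range is refused whole. "grip" is the finger opening in cm, from 0 to 8.54, set as the call begins (left out, the last holds). The fingers move at their own pace and stop on an object; "force" is the grip in N (left out, the last holds). Time passes only in rows, so rows that do not move let the fingers close. It gives the time, the measured TCP pose, the force and the opening at its end, in the units of the state.
- readout.sense(): the state, without advancing time (a new reading comes with each control period).
- capture(name): name is "scene" or "top" or "wrist"; returns a dict with "img" (384x512x3 uint8, red, green, blue), "fov_y" (degrees; the focal length in pixels is half the picture's height over the tangent of half this angle, whatever the lens; pixels are square), "cx", "cy" (the principal point, pixels), "eye" and "rotation" of the camera in the world. Camera axes: x right, y down, z forward; pixel columns grow to the right and rows downward; lengths in mm; the calibration is good to about 2 mm. A picture is of the moment at which its call begins. There is no depth.
- ctrl.finish_job(): hands the job in, once; it reports no verdict.
Trained networks look in the newest picture that a camera, given by its name, has taken for a name from the list of things; names that differ only in an ending like _2 or _b are one class to them, and where a whole thing is asked for, a point or a joint stands for the part that bears it (a point fixed in the world has none). Each returns a list of dicts, best first, with "score" (0 to 1); they miss things now and then, are a little off and sometimes report something else, mostly with a low value. They report only what shows in the picture. A call takes as long as a camera call.
- nets.boxes_of(camera, target): "location" ([column, row] as shares, 0 to 1, of the picture: columns of its width, rows of its height, amid what is visible of it).
The state is a dict: "time_s": time; "joints": joint angles; "dq": joint speeds; "tau": joint torques, N m; "eef_pos": TCP position; "ee_rot": TCP orientation; "force": force on the tool from outside, world axes, zero at the start; "wrist_torque": the same for the moment, N m; "grip_width": opening from 0.0 (shut) to 1.0 (fully open).
Only numpy, scipy, OpenCV 4.12 (cv2) and the standard library are available. Lean on these libraries where they do the work, as an engineer would, in place of code of your own. Each camera call takes 0.05 s, during which the arm holds its last target.

## Task

The vial collector has been fed one place too far. Working only with the fingertips, lift the ratchet pawl out of its notch by tipping its ball lever over, away from the wheel, then push the wheel backward (clockwise seen from above) by exactly one notch, and tip the lever over towards the wheel again so that the pawl sits fully down in the new notch and the wheel is locked. Leave the vials standing in their sockets and the other glassware and things around the collector where they are.

Things in the scene. Friction and masses are not known exactly. Their poses are not given: they have to be found in the camera images.
- collector: Vial collector fixed to the bench: a flat toothed wheel turning on a round base, and a pawl on a post beside it. Origin: on the bench, on the wheel's upright axis; z up. Its +y axis points from the wheel's axis to the pawl post.
- wheel_hub (a point): Centre of the wheel's top face, 35 mm above the bench. Wheel 240 mm across; saw teeth up to 12 mm high round the rim (radius 100 to 118 mm) leave 10 notches, 36 degrees apart. At radius 52 mm stand ten vial sockets, 14 mm high, four holding loose vials whose tops are 82 mm above the bench. At radius 90 mm stand five upright pins, 72 degrees apart. All turn with the wheel.
- wheel (a joint): Wheel angle in rad, 0 at the start, growing anticlockwise seen from above (forward, feed). One notch is 0.628, so one notch backward (clockwise) is -0.628. It stays where it is left; pushing a pin takes about 2 N. With the pawl down it cannot turn backward (2 mm play at the rim). A pawl lowered just short of a notch rides on a tooth's gentle ramp; pushing on backward lets it drop in.
- push_pin (a point): Centre of the top of one of the five steel pins (8 mm across, 43 mm tall, top 78 mm above the bench, 90 mm from the wheel's axis). At the start it is the pin opposite the pawl, towards the collector's -y. Pushing its anticlockwise side, clockwise seen from above, turns the wheel backward.
- pawl_pivot (a point): Pivot of the pawl, on the post: 150 mm from the wheel's axis along the collector's +y, 64 mm above the bench. The post is two cheeks, 28 mm wide over both, 74 mm tall. The pivot lies level, along the collector's x. From it one arm, 12 mm wide, reaches in over the rim and ends in a nose in a notch; a rod rises to a steel ball.
- pawl (a joint): Pawl angle in rad: 0 = down in a notch, locking; 1.05 = fully lifted, at its stop. Tipping the ball outward (collector's +y, away from the wheel) lifts the nose. The ball's weight makes it fall to whichever side it leans: beyond about 0.7 it drops open and stays, below about 0.4 it drops shut. Moving the ball takes about 1 N.
- pawl_ball (a point): Centre of the pawl's ball, 30 mm across, 65 mm from the pivot. Pawl down: 27 mm from the pivot towards the wheel, 123 mm above the bench. Pawl lifted: 37 mm beyond the pivot, away from the wheel, 117 mm above the bench; upright in between, 129 mm high.
- vial1: Loose capped glass vial, 20 mm across, 47 mm tall, standing in a wheel socket and riding with it; origin at the centre of its foot. Leave it standing there.
- vial2: Loose capped glass vial, 20 mm across, 47 mm tall, standing in a wheel socket and riding with it; origin at the centre of its foot. Leave it standing there.
- vial3: Loose capped glass vial, 20 mm across, 47 mm tall, standing in a wheel socket and riding with it; origin at the centre of its foot. Leave it standing there.
- vial4: Loose capped glass vial, 20 mm across, 47 mm tall, standing in a wheel socket and riding with it; origin at the centre of its foot. Leave it standing there.
- flask: Loose bystander: conical glass flask, 68 mm across the foot, 94 mm tall; origin at the centre of its foot. Leave it where it is.
- beaker: Loose bystander: glass beaker, 60 mm across, 75 mm tall; origin at the centre of its foot. Leave it where it is.
- tape: Loose bystander: roll of thread tape lying flat, 60 mm across, 16 mm tall; origin at the centre of its foot. Leave it where it is.
- cap: Loose bystander: white cylindrical cap, 32 mm across, 26 mm tall; origin at the centre of its foot. Leave it where it is.
- washbottle: Loose bystander: white plastic bottle, 60 mm across, 150 mm tall; origin at the centre of its foot. Leave it where it is.
- spatula: Loose bystander: spatula with a wooden handle lying flat, 180 mm long; origin under its middle. Leave it where it is.
- jar: Loose bystander: amber glass jar, 64 mm across, 75 mm tall; origin at the centre of its foot. Leave it where it is.

How it is judged:
By the outcome, as a careful person would: the job done as asked, in the order asked, and still so for the second after the job is handed in, with the robot touching nothing.
It also fails if it takes over 64 s, if anything falls off the work surface, if the arm or the gripper's body presses on something with over 40 N, if the wrist force passes 120 N, or if a joint passes its speed limit or range.

## Working session

There is one attempt and no reset: what is moved stays moved. The work goes in short steps, Python scripts to look and compute and a tool call to move; the robot and the scene stay as the last step left them, time stands still between calls to the robot, and variables do not carry over. Pictures are saved under pics/ and viewed, and the job is handed in when it is done.

Besides the shell and the picture viewer there is one more tool, called after ">>>" in YAML: its name, and indented under it one key for each argument. apply_moves: Moves the arm, as the interface text tells. Its arguments: {"type":"object","properties":{"targets":{"type":"array"},"grip":{"type":"number"},"force":{"type":"number"}},"required":["targets"]}

```bash
mkdir -p pics; ls
cat > h.py <<'E'
import numpy as np, cv2
from rig import readout, capture, ctrl, nets
def shot(n,fn):
    c=capture(n); cv2.imwrite('pics/'+fn+'.png',cv2.cvtColor(c['img'],cv2.COLOR_RGB2BGR)); return c
def pix(c,p):
    R=np.array(c['rotation']).reshape(3,3); f=192/np.tan(np.radians(c['fov_y'])/2)
    q=R.T@(np.array(p)-np.array(c['eye'])); return [c['cx']+f*q[0]/q[2], c['cy']+f*q[1]/q[2]]
def onz(c,u,v,z):
    R=np.array(c['rotation']).reshape(3,3); f=192/np.tan(np.radians(c['fov_y'])/2)
    d=R@np.array([(u-c['cx'])/f,(v-c['cy'])/f,1.]); e=np.array(c['eye']); return e+d*(z-e[2])/d[2]
E
python3 - <<'E'
from h import *
Z={'wheel_hub':35,'push_pin':78,'pawl_pivot':64,'pawl_ball':123,'vial1':60,'flask':40,'beaker':40,'tape':8,'cap':13,'washbottle':75,'spatula':5,'jar':40,'collector':20}
for n in ['scene','top','wrist']:
    c=shot(n,n+'0'); print(n,c['fov_y'],c['cx'],c['cy'],np.round(c['eye']),np.round(np.array(c['rotation']),2).tolist())
    for k,z in Z.items():
        for d in nets.boxes_of(n,k)[:5 if k in('push_pin','vial1') else 2]:
            u,v=d['location'][0]*512,d['location'][1]*384
            print(' ',k,round(d['score'],2),round(u),round(v),np.round(onz(c,u,v,z)[:2]))
s=readout.sense(); print(s)
print(ctrl.grip_depth)
E
```

```text
pics
scene 52.702980053940294 258.017421781239 200.6547633072842 [1349.  -83.  773.] [-0.32, 0.66, 0.61, -0.3]Traceback (most recent call last):
  File "<stdin>", line 8, in <module>
  File "h.py", line 9, in onz
    R=np.array(c['rotation']).reshape(3,3); f=192/np.tan(np.radians(c['fov_y'])/2)
ValueError: cannot reshape array of size 4 into shape (3,3)
```

```bash
sed -i "s/np.array(c\['rotation'\]).reshape(3,3)/Q(c['rotation'])/" h.py
cat >> h.py <<'E'
from scipy.spatial.transform import Rotation
def Q(q): return Rotation.from_quat([q[1],q[2],q[3],q[0]]).as_matrix()
E
cat > look.py <<'E'
from h import *
Z={'wheel_hub':35,'push_pin':78,'pawl_pivot':64,'pawl_ball':123,'vial1':60,'flask':40,'beaker':40,'tape':8,'cap':13,'washbottle':75,'spatula':5,'jar':40,'collector':20}
for n in ['scene','top','wrist']:
    c=shot(n,n+'0'); print(n,c['fov_y'],c['cx'],c['cy'],np.round(c['eye']),np.round(np.array(c['rotation']),2).tolist())
    for k,z in Z.items():
        for d in nets.boxes_of(n,k)[:5 if k in('push_pin','vial1') else 2]:
            u,v=d['location'][0]*512,d['location'][1]*384
            print(' ',k,round(d['score'],2),round(u),round(v),np.round(onz(c,u,v,z)[:2]))
s=readout.sense(); print(s)
print(ctrl.grip_depth)
E
python3 look.py
```

```text
scene 52.702980053940294 258.017421781239 200.6547633072842 [1349.  -83.  773.] [-0.32, 0.66, 0.61, -0.3]
  wheel_hub 0.89 224 236 [ 556. -116.]
  wheel_hub 0.58 293 257 [651.  63.]
  push_pin 0.88 229 235 [ 597. -101.]
  push_pin 0.16 275 218 [539.  26.]
  pawl_pivot 0.9 231 230 [566. -96.]
  pawl_pivot 0.3 90 261 [ 653. -446.]
  pawl_ball 0.53 276 214 [576.  24.]
  vial1 0.57 228 236 [ 582. -104.]
  vial1 0.48 245 216 [502. -54.]
  vial1 0.42 223 212 [ 481. -117.]
  flask 0.76 267 280 [726. -14.]
  beaker 0.59 193 278 [ 706. -193.]
  tape 0.63 288 210 [423.  83.]
  cap 0.7 419 224 [526. 459.]
  cap 0.66 221 208 [ 405. -124.]
  washbottle 0.98 89 261 [ 662. -443.]
  washbottle 0.33 222 211 [ 493. -119.]
  spatula 0.68 148 202 [ 347. -359.]
  spatula 0.52 90 262 [ 597. -476.]
  jar 0.89 421 225 [558. 443.]
  jar 0.18 229 236 [ 564. -103.]
  collector 0.95 233 234 [533. -92.]
top 54.07450226073635 255.4727879314097 195.0240439739554 [ 427.  -15. 1357.] [-0.02, 0.71, -0.7, 0.02]
  wheel_hub 0.83 282 183 [ 542. -102.]
  push_pin 0.83 284 182 [ 542. -106.]
  pawl_pivot 0.58 281 188 [522.
[... 604 characters left out ...]
-369.]
{'time_s': 2.2, 'joints': array([-1.33538674e+00,  3.12923379e-01,  1.49768182e+00, -1.19363173e-05,
        1.33100365e+00, -2.23407747e-01]), 'dq': array([ 0.00098018,  0.00096911,  0.00100323, -0.00015437,  0.00072346,
       -0.0001084 ]), 'tau': array([-5.27637640e-04, -4.12165153e+01, -2.59896898e+01, -2.05491374e-04,
        5.48338267e-04, -1.02765839e-05]), 'eef_pos': array([ 232.5028842 , -470.72417054,  303.88905851]), 'ee_rot': array([-8.06351881e-06,  9.73800713e-01,  2.27403103e-01, -5.84587514e-06]), 'force': array([-0.19905324,  0.32245738, -0.14114979]), 'wrist_torque': array([ 0.00659833, -0.0352076 ,  0.01528894]), 'grip_width': 1.001446640712796}
53.900000000000006
```

View pics/scene0.png

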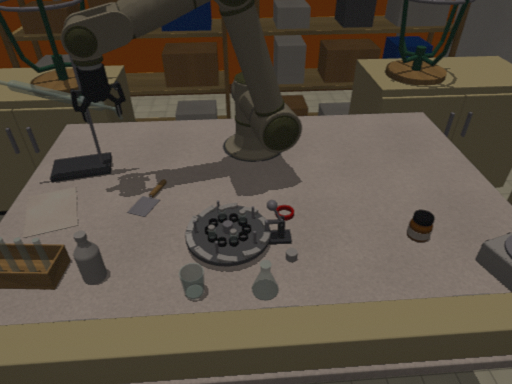

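View pics/top0.png

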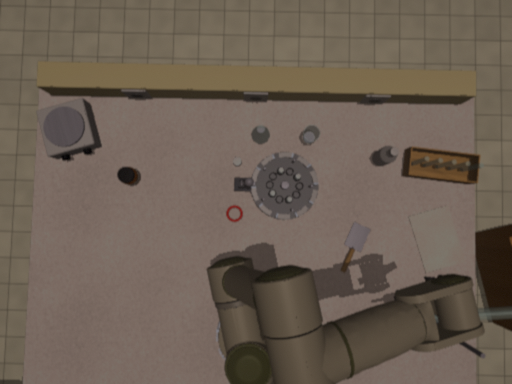

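View pics/wrist0.png

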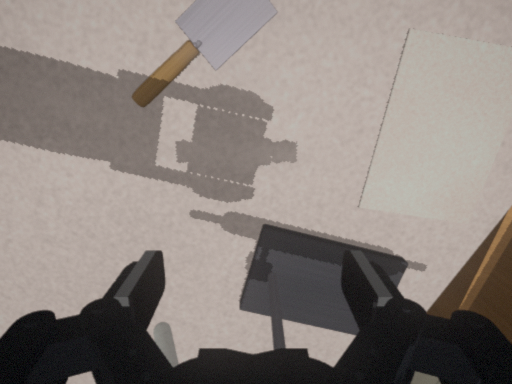

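Run:
```python
import cv2,numpy as np
a=cv2.imread('pics/scene0.png')[180:300,160:320]; b=cv2.imread('pics/top0.png')[115:235,210:350]
cv2.imwrite('pics/z0.png',np.hstack([cv2.resize(a,None,fx=2.6,fy=2.6,interpolation=2),cv2.resize(b,None,fx=2.6,fy=2.6,interpolation=2)]))
```

```text
(no output)
```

View pics/z0.png

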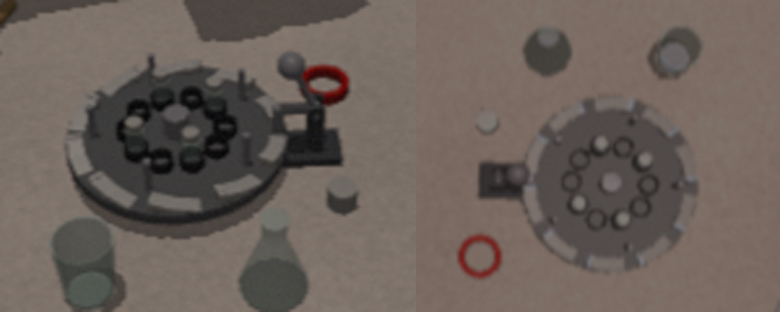

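>>> apply_moves:
  targets:
    - [0, 0, -2.4, 6.6]
    - [0, 0, -2.4, 6.6]
    - [0, 0, -2.4, 6.6]
    - [0, 0, -2.4, 6.5]
  grip: 0

```text
time_s: 2.6
eef_pos: [232.5, -470.6, 400.9]
ee_rot: [0.0, 1.0, -0.002, 0.0]
force: [-0.1, -0.2, -0.2]
grip_width: 0.333
```

>>> apply_moves:
  targets:
    - [2.6, -4, 0, 0]
    - [2.6, -4, 0, 0]
    - [2.6, -4, 0, 0]
    - [2.6, -4, 0, 0]
    - [2.6, -4, 0, 0]
    - [2.6, -4, 0, 0]
    - [2.6, -4, 0, 0]
    - [2.6, -4, 0, 0]

```text
time_s: 3.4
eef_pos: [441.2, -148.9, 400.1]
ee_rot: [0.0, 1.0, -0.0, 0.0]
force: [0.4, -1.2, 0.4]
grip_width: 0.005
```

>>> apply_moves:
  targets:
    - [0, -4, 0, 0]
    - [0, -4, 0, 0]
    - [0, 0, 0, 0]

```text
time_s: 3.7
eef_pos: [440.4, -67.2, 400.4]
ee_rot: [-0.0, 1.0, 0.002, 0.0]
force: [0.5, -0.4, 0.9]
grip_width: 0.002
```

```bash
cat > wl.py <<'E'
from h import *
import sys
fn=sys.argv[1]; n=sys.argv[2] if len(sys.argv)>2 else 'wrist'
Z={'wheel_hub':35,'push_pin':78,'pawl_pivot':64,'pawl_ball':123,'vial1':60,'flask':0,'beaker':0,'tape':8,'cap':13}
c=shot(n,fn); print(n,np.round(c['eye']),np.round(np.array(c['rotation']),3).tolist())
for k,z in Z.items():
    for d in nets.boxes_of(n,k)[:5 if k in('push_pin','vial1') else 1]:
        u,v=d['location'][0]*512,d['location'][1]*384
        print(' ',k,round(d['score'],2),round(u),round(v),np.round(onz(c,u,v,z)[:2]))
s=readout.sense(); print(s['time_s'],s['eef_pos'],s['ee_rot'],s['force'])
E
python3 wl.py w1
```

```text
wrist [520. -67. 471.] [0.111, 0.7, -0.697, -0.11]
  wheel_hub 0.63 286 79 [ 537. -111.]
  push_pin 0.78 284 79 [ 535. -105.]
  pawl_pivot 0.79 279 76 [ 539. -100.]
  pawl_ball 0.75 175 69 [543.  14.]
  vial1 0.71 296 120 [ 486. -123.]
  vial1 0.7 250 101 [509. -63.]
  vial1 0.64 322 50 [ 570. -152.]
  vial1 0.59 274 34 [587. -93.]
  flask 0.72 180 72 [547.  37.]
  tape 0.57 152 151 [435.  85.]
  cap 0.58 157 13 [619.  60.]
4.2 [440.58064156 -71.30974703 399.80821346] [-2.13674890e-05  9.99999794e-01 -6.32633242e-04 -1.03243116e-04] [ 0.19740056 -0.10578606  0.00420114]
```

View pics/w1.png

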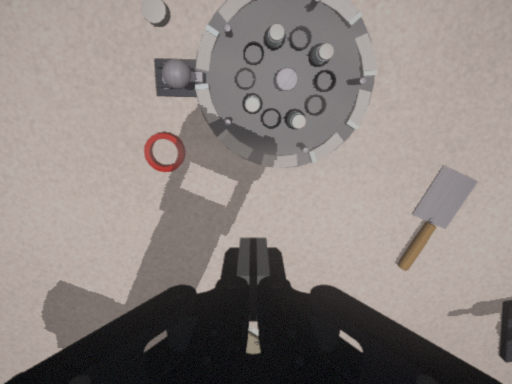

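Run:
```python
from h import *
W=capture('wrist');T=capture('top');S=capture('scene')
print(readout.sense()['eef_pos'])
for n,u,v,z in [('hub',287,79,38),('pin0',363,81,78),('pinA',228,28,78),('pinB',228,121,78),('pinC',305,150,78),('pinD',315,2,78),('ball',176,73,123),('tape',165,152,10),('cap',155,12,20)]:
    print(n,np.round(onz(W,u,v,z)[:2],1))
f=lambda x,y:(210+(x-416)*140/364,115+y*120/312)
for n,x,y,z in [('hub',612,183,38),('pin0',683,184,78),('ball',517,174,123),('tape',480,256,10),('cap',487,122,26),('flask',548,50,20)]:
    print('top',n,np.round(onz(T,*f(x,y),z)[:2],1))
f=lambda x,y:(160+x/2.6,180+y/2.6)
for n,x,y,z in [('hub',177,115,38),('ball',292,66,123),('tape',325,84,10),('cap',342,195,13),('flask',273,290,10)]:
    print('sc',n,np.round(onz(S,*f(x,y),z)[:2],1))
```

```text
[440.58179944 -70.98223163 399.85887967]
hub [ 536.6 -117.1]
pin0 [ 532.7 -204.1]
pinA [589.8 -43.7]
pinB [486. -41.]
pinC [ 449.5 -138.8]
pinD [ 615.6 -141.4]
ball [539.4   8.9]
tape [434.5  60.6]
cap [618.7  54.2]
top hub [ 534.9 -114.9]
top pin0 [ 532.3 -204.9]
top ball [536.7  12. ]
top tape [432.4  62.7]
top cap [615.9  56.9]
top flask [718.6 -24.6]
sc hub [ 510.5 -104.3]
sc ball [539.8  17.9]
sc tape [436.3  71. ]
sc cap [620.9  64.2]
sc flask [736.2 -18.4]
```

>>> apply_moves:
  targets:
    - [4.9, -1.8, 0, 0]
    - [4.9, -1.8, 0, 0]
    - [0, 0, 4, 0]
    - [0, 0, 4, 0]
    - [0, 0, 4, 0]
    - [0, 0, 4, 0]
    - [0, 0, 2, 0]
    - [0, 0, 0, 0]

```text
time_s: 5.15
eef_pos: [533.5, -36.1, 217.3]
ee_rot: [-0.001, 1.0, -0.0, -0.003]
force: [0.5, 0.3, 0.6]
grip_width: -0.003
```

```bash
python3 wl.py s2 scene
python3 - <<'E'
from h import *
print(ctrl.grip_depth)
s=readout.sense()['eef_pos']
shot('wrist','w2')
c=shot('top','t2')
c=shot('scene','s2'); print('tip73',pix(c,s-[0,0,73]),'86',pix(c,s-[0,0,86]),'60',pix(c,s-[0,0,60]))
a=cv2.imread('pics/s2.png')[130:280,180:330]
b=cv2.imread('pics/w2.png')
cv2.imwrite('pics/z2.png',np.hstack([cv2.resize(a,(384,384),interpolation=2),b[:, :400]]))
E
```

```text
scene [1349.  -83.  773.] [-0.322, 0.659, 0.611, -0.298]
  wheel_hub 0.74 225 237 [ 559. -114.]
  push_pin 0.63 228 234 [ 593. -105.]
  pawl_pivot 0.95 230 237 [590. -98.]
  pawl_ball 0.73 275 216 [582.  22.]
  vial1 0.62 243 215 [498. -61.]
  vial1 0.62 224 210 [ 472. -114.]
  vial1 0.4 234 235 [579. -88.]
  vial1 0.39 212 232 [ 565. -146.]
  flask 0.86 268 282 [699.  -6.]
  beaker 0.71 147 200 [ 330. -366.]
  tape 0.5 288 211 [427.  80.]
  cap 0.45 290 255 [620.  61.]
5.65 [534.5599518  -36.34411132 220.34138389] [ 1.09412942e-04  9.99999919e-01 -1.22478589e-04  3.68297096e-04] [0.14456108 0.55269899 0.65719744]
53.900000000000006
tip73 [np.float64(251.94213883392132), np.float64(197.94028979853465)] 86 [np.float64(251.98621752662274), np.float64(201.7998594789436)] 60 [np.float64(251.89736981273478), np.float64(194.02027433973808)]
```

View pics/z2.png

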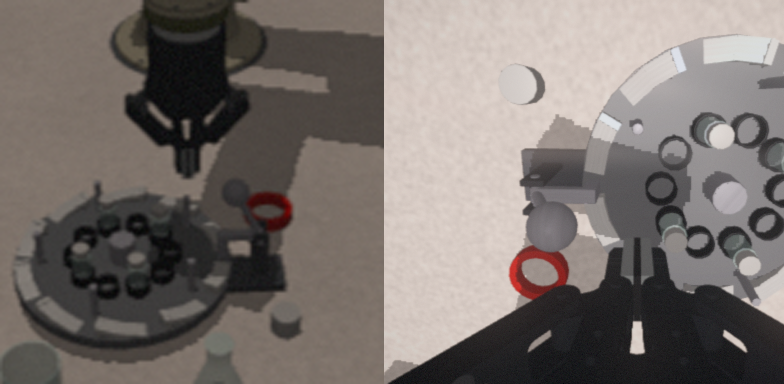

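Run:
```python
from h import *
S=capture('scene');W=capture('wrist');T=capture('top')
print('W ball',onz(W,167,226,123),'S ball',onz(S,272.2,205,123))
print('W hub',onz(W,347,197,38))
# circle detection of ball in top
g=cv2.imread('pics/t2.png')[150:215,225:290]
b=cv2.imread('pics/s2.png')[190:255,240:305]
cv2.imwrite('pics/z3.png',np.hstack([cv2.resize(g,None,fx=6,fy=6,interpolation=2),cv2.resize(b,None,fx=6,fy=6,interpolation=2)]))
```

```text
W ball [538.54082461  14.07541363 123.        ] S ball [538.17089932  17.83359755 123.        ]
W hub [ 527.59344947 -118.44181881   38.        ]
```

View pics/z3.png

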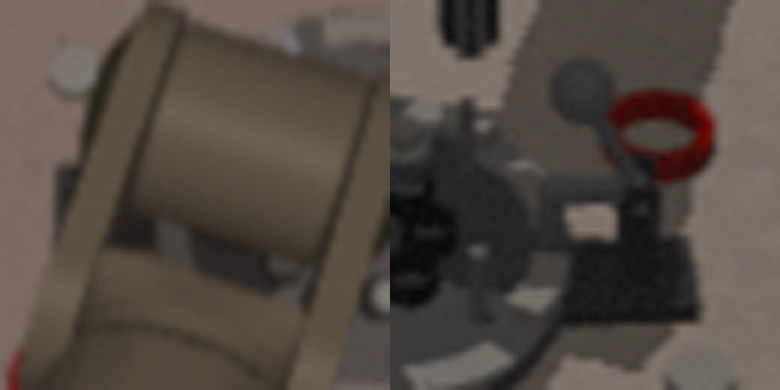

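>>> apply_moves:
  targets:
    - [0.4, 0, 1.7, 0]
    - [0, 0, 1.7, 0]
    - [0, -0.5, 0, 0]
    - [0, -0.5, 0, 0]
    - [0, -0.5, 0, 0]
    - [0, -0.5, 0, 0]
    - [0, 0, 0, 0]

```text
time_s: 6.65
eef_pos: [538.6, -15.6, 186.5]
ee_rot: [0.0, 1.0, 0.0, 0.0]
force: [-1.1, -0.9, 0.3]
grip_width: 0.001
```

Run:
```python
from h import *
shot('wrist','w3');shot('scene','s3');s=readout.sense();print(s['eef_pos'],s['force'])
a=cv2.imread('pics/s3.png')[130:280,180:330]
b=cv2.imread('pics/w3.png')
cv2.imwrite('pics/z4.png',np.hstack([cv2.resize(a,(384,384),interpolation=2),b[:, :400]]))
```

```text
[538.54248991 -16.18563911 186.20414202] [ 0.1291741  -0.54570024 -0.2070275 ]
```

View pics/z4.png

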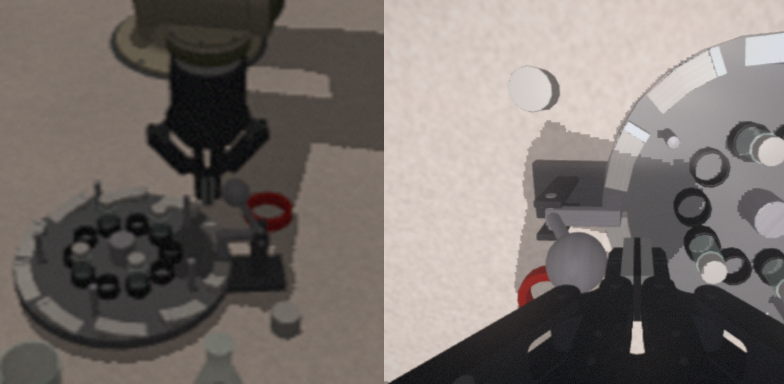

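>>> apply_moves:
  targets:
    - [0, -0.5, 0, 0]
    - [0, -0.5, 0, 0]
    - [0, -0.5, 0, 0]
    - [0, -0.5, 0, 0]
    - [0, -0.5, 0, 0]
    - [0, -0.5, 0, 0]
    - [0, -0.5, 0, 0]
    - [0, -0.5, 0, 0]

```text
time_s: 7.55
eef_pos: [538.4, 24.2, 185.8]
ee_rot: [-0.0, 1.0, -0.0, -0.0]
force: [0.1, 0.3, -1.0]
grip_width: -0.003
```

>>> apply_moves:
  targets:
    - [0, -0.4, 0, 0]
    - [0, -0.4, 0, 0]
    - [0, -0.4, 0, 0]
    - [0, -0.4, 0, 0]
    - [0, 0, 0, 0]
    - [0, 0, 0, 0]

```text
time_s: 8.15
eef_pos: [538.5, 39.7, 185.9]
ee_rot: [0.0, 1.0, -0.0, -0.0]
force: [0.8, 0.5, -0.3]
grip_width: -0.0
```

Run:
```python
from h import *
shot('wrist','w4');shot('scene','s4');s=readout.sense();print(s['eef_pos'],s['force'])
a=cv2.imread('pics/s4.png')[130:280,180:330]
b=cv2.imread('pics/w4.png')
cv2.imwrite('pics/z5.png',np.hstack([cv2.resize(a,(384,384),interpolation=2),b[:, :400]]))
```

```text
[538.51099408  39.5370677  185.90038037] [-0.71635451 -0.30058144 -0.58714694]
```

View pics/z5.png

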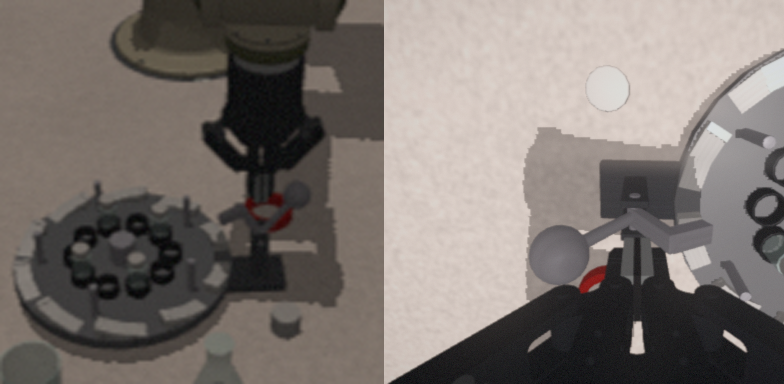

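>>> apply_moves:
  targets:
    - [0, 0, -4, 0]
    - [0, 0, -4, 0]
    - [0.6, 4.7, 0, 0]
    - [0.6, 4.7, 0, 0]
    - [0.6, 4.7, 0, 0]
    - [0.6, 4.7, 0, 0]
    - [0.6, 4.7, 0, 0]
    - [0, 0, 0, 0]

```text
time_s: 9.05
eef_pos: [568.1, -200.6, 265.3]
ee_rot: [0.001, 1.0, -0.003, -0.0]
force: [-0.1, 1.4, 0.5]
grip_width: 0.0
```

Run:
```python
from h import *
shot('wrist','w5');shot('scene','s5');shot('top','t5');s=readout.sense();print(s['eef_pos'],s['force'])
a=cv2.imread('pics/s5.png')[130:280,180:330]
b=cv2.imread('pics/w5.png')
cv2.imwrite('pics/z6.png',np.hstack([cv2.resize(a,(384,384),interpolation=2),b[:, :400]]))
cv2.imwrite('pics/z7.png',cv2.resize(cv2.imread('pics/t5.png')[130:250,220:360],None,fx=5,fy=5,interpolation=2))
```

```text
[ 568.29123282 -195.10325864  265.70083053] [0.17853787 0.91540255 0.33631917]
```

View pics/z6.png

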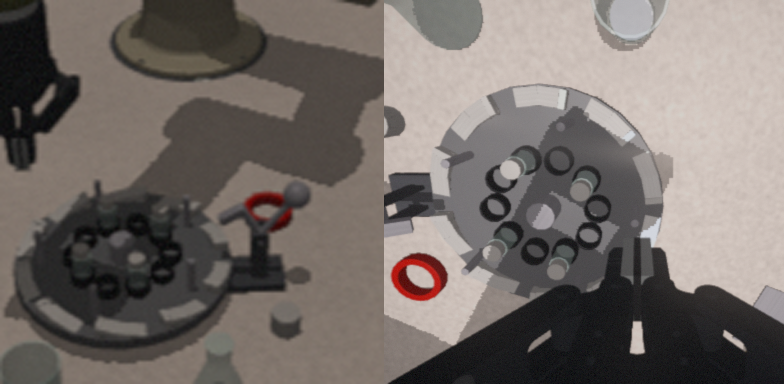

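View pics/z7.png

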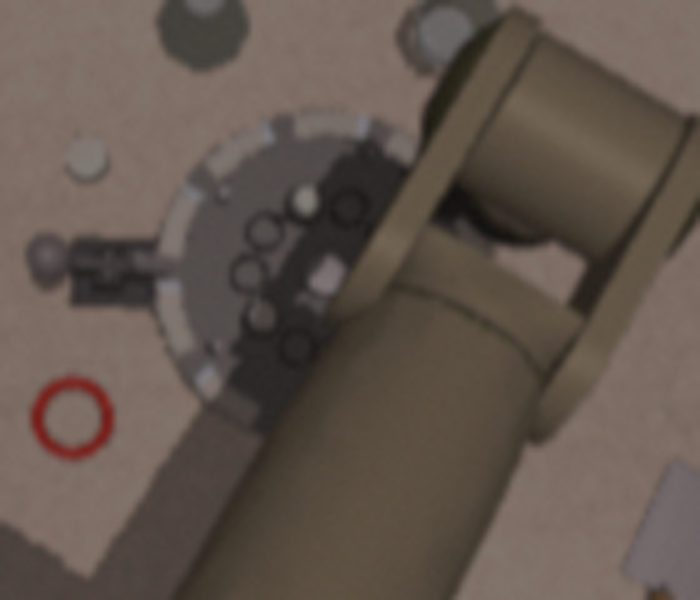

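Run:
```python
from h import *
W=capture('wrist'); s=readout.sense()['eef_pos'];print(s)
print('tip',pix(W,s-[0,0,73]))
for p in [(533,-204,78),(533,-204,35)]: print(pix(W,p))
print(onz(W,247,226,78),onz(W,176,127,78))
b=cv2.imread('pics/w5.png')[80:330,120:380]
cv2.imwrite('pics/z8.png',cv2.resize(b,None,fx=2.3,fy=2.3,interpolation=2))
```

```text
[ 568.38518271 -194.54125884  265.92816048]
tip [np.float64(250.86922088891893), np.float64(252.01249997327824)]
[np.float64(262.103462808582), np.float64(224.35745202292784)]
[np.float64(260.9266764149095), np.float64(207.56581560722117)]
[ 531.37399546 -190.20217181   78.        ] [ 620.44842168 -132.2362655    78.        ]
```

View pics/z8.png

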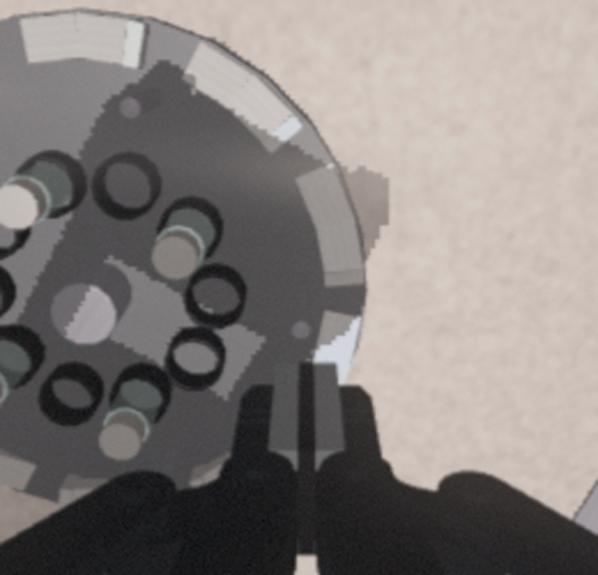

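Run:
```python
from h import *
W=shot('wrist','w6'); s=readout.sense()['eef_pos'];print(s)
b=cv2.imread('pics/w6.png')[80:330,120:380]
cv2.imwrite('pics/z9.png',cv2.resize(b,None,fx=2.3,fy=2.3,interpolation=2))
for d in nets.boxes_of('wrist','push_pin'): print(d)
import pickle; pickle.dump({k:W[k] for k in('eye','rotation','fov_y','cx','cy')},open('W6.pkl','wb'))
```

```text
[ 568.44000368 -194.26456825  266.00262006]
{'location': [0.3152, 0.4924], 'score': 0.85}
```

View pics/z9.png

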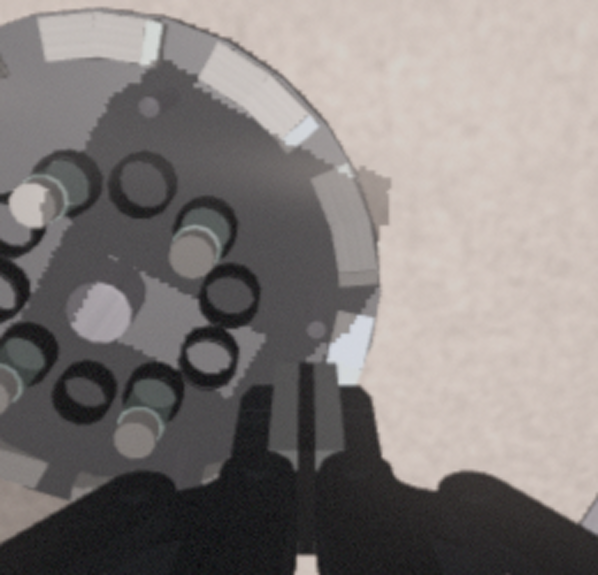

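Run:
```python
from h import *
import pickle
W=pickle.load(open('W6.pkl','rb'))
f=lambda x,y:(120+x/2.3,80+y/2.3)
for n,x,y,z in [('pin0',316,329,78),('pinD',149,106,78),('hubknob',99,312,50)]: print(n,onz(W,*f(x,y),z))
```

```text
pin0 [ 534.36083037 -199.16035354   78.        ]
pinD [ 621.23805886 -138.86331238   78.        ]
hubknob [ 530.09343432 -104.94731896   50.        ]
```

>>> apply_moves:
  targets:
    - [-0.4, 0.8, 2.5, 0]
    - [0, 0, 4, 0]
    - [0, 0, 4, 0]
    - [0, 0, 2.8, 0]
    - [0, 0, 0, 0]
    - [0, 0, 0, 0]

```text
time_s: 9.95
eef_pos: [564.9, -202.9, 134.0]
ee_rot: [0.0, 1.0, 0.0, 0.0]
force: [0.2, -0.3, 0.4]
grip_width: 0.003
```

Run:
```python
from h import *
shot('wrist','w7');shot('scene','s7');s=readout.sense();print(s['eef_pos'],s['force'])
a=cv2.imread('pics/s7.png')[150:280,160:290]
b=cv2.imread('pics/w7.png')
cv2.imwrite('pics/z10.png',np.hstack([cv2.resize(a,(384,384),interpolation=2),b[:, :400]]))
```

```text
[ 565.26101641 -203.36566713  135.09459599] [-0.34020254 -0.21317105 -0.03604348]
```

View pics/z10.png

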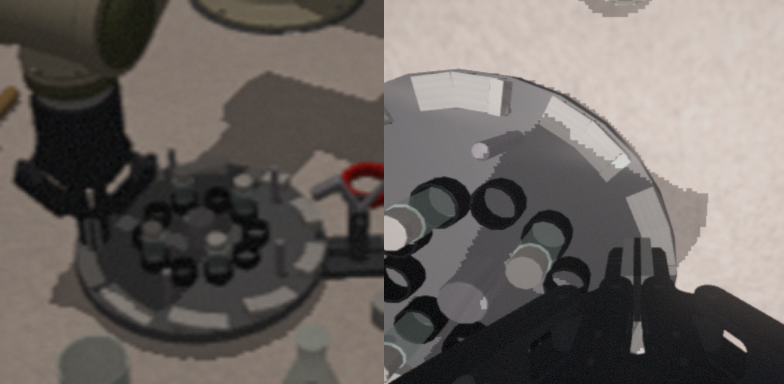

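>>> apply_moves:
  targets:
    - [-0.5, 0, 0.1, 0]
    - [-0.5, 0, 0.1, 0]
    - [-0.4, 0, 0, 0]
    - [0, 0, 0, 0]
    - [0, 0, 0, 0]

```text
time_s: 10.55
eef_pos: [550.4, -203.4, 131.1]
ee_rot: [0.0, 1.0, -0.0, 0.0]
force: [0.7, -0.7, -0.1]
grip_width: 0.001
```

>>> apply_moves:
  targets:
    - [-0.41, 0.05, 0, 2.5]
    - [-0.41, 0.05, 0, 2.5]
    - [-0.41, 0.05, 0, 2.5]
    - [-0.41, 0.05, 0, 2.5]
    - [-0.41, 0.05, 0, 2.5]
    - [-0.41, 0.05, 0, 2.5]
    - [0, 0, 0, 0]

```text
time_s: 11.25
eef_pos: [525.6, -203.7, 131.0]
ee_rot: [-0.0, 0.991, -0.131, 0.0]
force: [-0.0, 0.1, 0.1]
grip_width: -0.0
```

Run:
```python
from h import *
shot('wrist','w8');shot('scene','s8');s=readout.sense();print(s['eef_pos'],s['ee_rot'],s['force'])
a=cv2.imread('pics/s8.png')[150:280,160:290]
b=cv2.imread('pics/w8.png')
cv2.imwrite('pics/z11.png',np.hstack([cv2.resize(a,(384,384),interpolation=2),b[:, :400]]))
```

```text
[ 525.83577721 -203.62806364  130.935331  ] [-1.94205475e-05  9.91503937e-01 -1.30076681e-01  1.74722566e-07] [ 0.79028717 -0.57912127 -0.35862045]
```

View pics/z11.png

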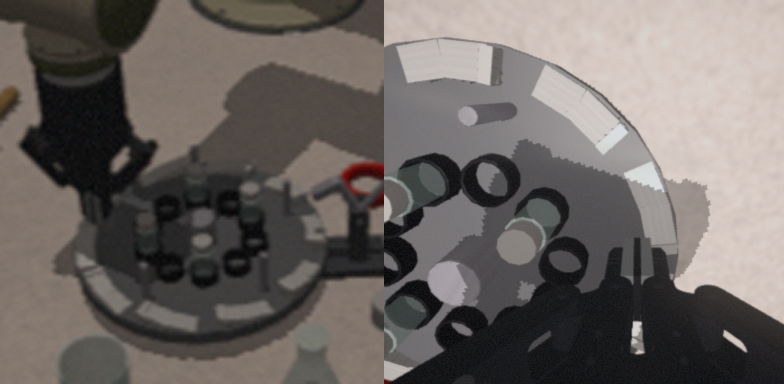

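```bash
cat > ang.py <<'E'
from h import *
import sys
# usage: u v
W=capture('wrist');u,v=map(float,sys.argv[1:3])
p=onz(W,u,v,78); d=p[:2]-[536.3,-109.2]; print(p, np.hypot(*d), np.degrees(np.arctan2(d[1],d[0])), 'initial', np.degrees(np.arctan2(-138.86+109.2,621.24-536.3)))
E
python3 ang.py 84.5 115
```

```text
[ 611.32557724 -159.17756742   78.        ] 90.14762606399222 -33.669187075010164 initial -19.248571537891948
```

>>> apply_moves:
  targets:
    - [-0.41, 0.05, 0, 2.5]
    - [-0.41, 0.05, 0, 2.5]
    - [-0.41, 0.05, 0, 2.5]
    - [-0.41, 0.05, 0, 2.5]
    - [-0.41, 0.05, 0, 2.5]
    - [-0.41, 0.05, 0, 2.5]
    - [-0.41, 0.05, 0, 2.5]
    - [-0.41, 0.05, 0, 2.5]

```text
time_s: 12.2
eef_pos: [494.5, -194.4, 131.0]
ee_rot: [0.0, 0.954, -0.301, 0.001]
force: [1.7, -2.0, -1.0]
grip_width: 0.003
```

>>> apply_moves:
  targets:
    - [0, 0, 0, 0]
    - [0, 0, 0, 0]

```text
time_s: 12.4
eef_pos: [494.4, -194.1, 130.9]
ee_rot: [-0.0, 0.954, -0.3, 0.0]
force: [-0.7, 0.4, -0.1]
grip_width: 0.003
```

Run:
```python
from h import *
shot('wrist','w9');shot('scene','s9');s=readout.sense();print(s['eef_pos'],s['ee_rot'],s['force'])
a=cv2.imread('pics/s9.png')[150:280,160:290]
b=cv2.imread('pics/w9.png')
cv2.imwrite('pics/z12.png',np.hstack([cv2.resize(a,(384,384),interpolation=2),b[:, :400]]))
```

```text
[ 494.42964361 -194.14295595  130.89198545] [-5.87938111e-07  9.53853345e-01 -3.00272868e-01  2.87822475e-05] [ 0.03387923  0.36362572 -0.63513149]
```

View pics/z12.png

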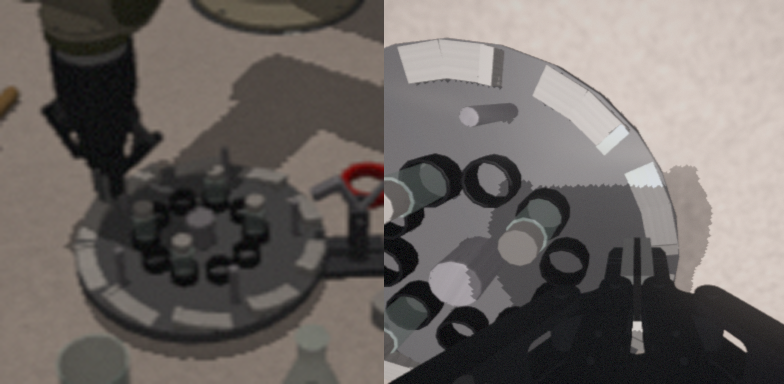

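```bash
python3 ang.py 86 115.5
```

```text
[ 589.60526855 -182.05601383   78.        ] 90.27430645987218 -53.808846589878286 initial -19.248571537891948
```

>>> apply_moves:
  targets:
    - [0.7, 0, 0, 0]
    - [0.8, 0, -1, 0]
    - [0, 0, -4, 0]
    - [0, 0, -4, -8.5]
    - [0, 0, -4, -8.5]
    - [0, 0, -2, -8.5]
    - [0, 0, 0, -8.5]
    - [0, 0, 0, -1]

```text
time_s: 13.35
eef_pos: [506.8, -202.9, 281.4]
ee_rot: [0.0, 1.0, 0.001, 0.0]
force: [-0.7, -0.4, -0.1]
grip_width: -0.002
```

>>> apply_moves:
  targets:
    - [0, 0, 0, 0]
    - [0.45, -4.7, 0, 0]
    - [0.45, -4.7, 0, 0]
    - [0.45, -4.7, 0, 0]
    - [0.45, -4.7, 0, 0]
    - [0.45, -4.7, 0, 0]
    - [0.45, -4.7, 0, 0]
    - [0.45, -4.7, 0, 0]

```text
time_s: 14.15
eef_pos: [538.0, 128.3, 280.4]
ee_rot: [0.0, 1.0, -0.002, -0.0]
force: [1.2, -0.4, 0.1]
grip_width: -0.003
```

>>> apply_moves:
  targets:
    - [0, 0, 0, 0]
    - [0, 0, 0, 0]

```text
time_s: 14.35
eef_pos: [538.0, 126.9, 280.2]
ee_rot: [0.0, 1.0, -0.0, -0.001]
force: [0.1, -0.6, -0.4]
grip_width: 0.002
```

Run:
```python
from h import *
shot('wrist','w10');shot('scene','s10');s=readout.sense();print(s['eef_pos'],s['ee_rot'],s['force'])
a=cv2.imread('pics/s10.png')[150:280,190:320]
b=cv2.imread('pics/w10.png')
cv2.imwrite('pics/z13.png',np.hstack([cv2.resize(a,(384,384),interpolation=2),b[:, 112:]]))
```

```text
[538.17284246 125.36752083 280.50094987] [ 1.39643284e-04  9.99999031e-01 -1.32453365e-03 -4.05268365e-04] [ 0.46930581 -0.73830763 -0.12030203]
```

View pics/z13.png

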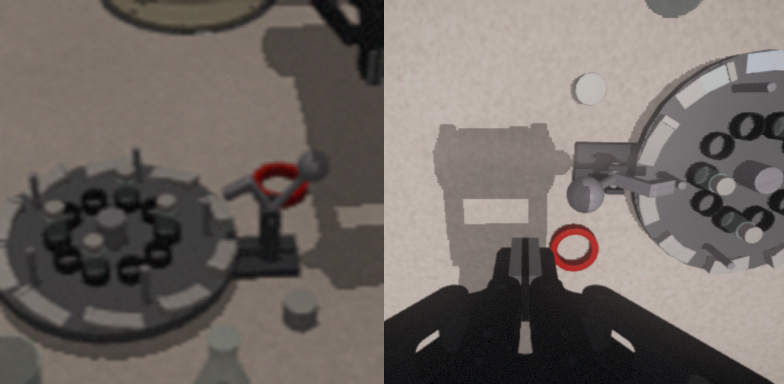

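>>> apply_moves:
  targets:
    - [0.2, 0, 4, 0]
    - [0, 0, 4, 0]
    - [0, 0, 1.8, 0]
    - [0, 0, 0, 0]
    - [0, 0.7, 0, 0]
    - [0, 0.7, 0, 0]
    - [0, 0, 0, 0]

```text
time_s: 15.15
eef_pos: [540.6, 111.0, 184.2]
ee_rot: [0.0, 1.0, -0.001, 0.001]
force: [0.2, 0.5, 0.6]
grip_width: 0.0
```

Run:
```python
from h import *
shot('wrist','w11');shot('scene','s11');s=readout.sense();print(s['eef_pos'],s['ee_rot'],s['force'])
a=cv2.imread('pics/s11.png')[150:280,190:320]
b=cv2.imread('pics/w11.png')
cv2.imwrite('pics/z14.png',np.hstack([cv2.resize(a,(384,384),interpolation=2),b[:, 112:]]))
```

```text
[540.36417255 111.90890911 183.73305756] [-1.56387779e-05  9.99999614e-01 -5.06047847e-04  7.17489535e-04] [-0.78202217  0.77159596 -0.48742929]
```

View pics/z14.png

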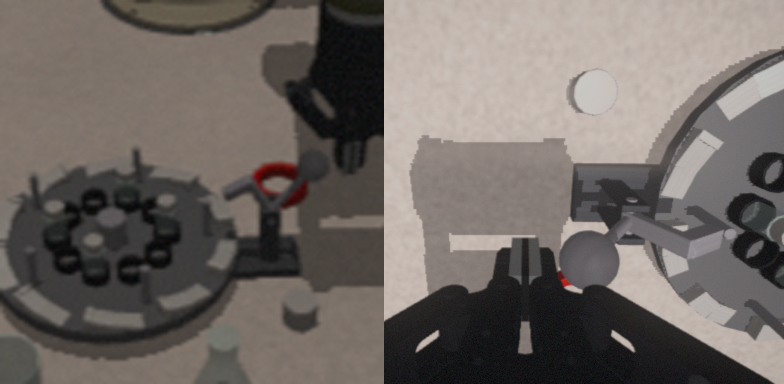

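>>> apply_moves:
  targets:
    - [0, 0.5, 0, 0]
    - [0, 0.5, 0, 0]
    - [0, 0.5, 0, 0]
    - [0, 0.5, 0, 0]
    - [0, 0.5, 0, 0]
    - [0, 0.5, 0, 0]
    - [0, 0.5, 0, 0]
    - [0, 0.5, 0, 0]

```text
time_s: 16.05
eef_pos: [540.0, 72.2, 183.4]
ee_rot: [0.0, 1.0, 0.0, 0.0]
force: [0.2, 0.3, -0.1]
grip_width: 0.001
```

>>> apply_moves:
  targets:
    - [0, 0.5, 0, 0]
    - [0, 0.5, 0, 0]
    - [0, 0.4, 0, 0]
    - [0, 0.4, 0, 0]
    - [0, 0, 0, 0]
    - [0, 0, 0, 0]

```text
time_s: 16.65
eef_pos: [540.1, 54.2, 182.8]
ee_rot: [-0.0, 1.0, -0.0, -0.0]
force: [0.2, -0.3, 0.7]
grip_width: 0.001
```

Run:
```python
from h import *
shot('wrist','w12');shot('scene','s12');s=readout.sense();print(s['eef_pos'],s['ee_rot'],s['force'])
a=cv2.imread('pics/s12.png')[150:280,190:320]
b=cv2.imread('pics/w12.png')
cv2.imwrite('pics/z15.png',np.hstack([cv2.resize(a,(384,384),interpolation=2),b[:, 112:]]))
```

```text
[540.07771449  54.42576726 182.88988878] [-2.27396847e-05  9.99999999e-01 -3.56493619e-05 -2.04340202e-06] [ 0.39234037 -0.06578669 -1.07672309]
```

View pics/z15.png

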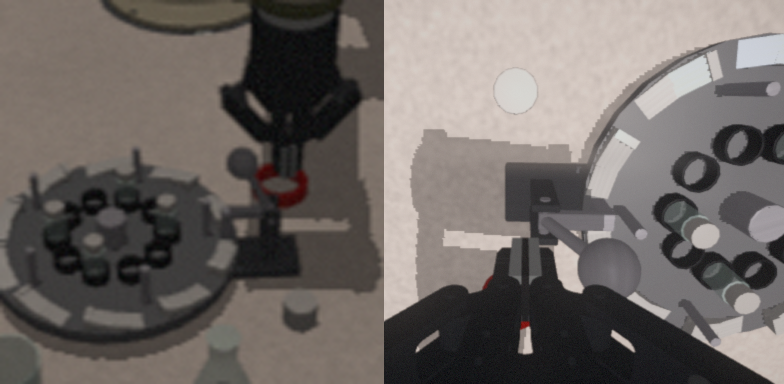

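>>> apply_moves:
  targets:
    - [0, 0, -4, 0]
    - [0, 0, -4, 0]
    - [-0.55, 4.3, 0, 0]
    - [-0.55, 4.3, 0, 0]
    - [-0.55, 4.3, 0, 0]
    - [-0.55, 4.3, 0, 0]
    - [-0.55, 4.3, 0, 0]
    - [-0.55, 4.3, 0, 0]

```text
time_s: 17.55
eef_pos: [506.6, -205.2, 263.0]
ee_rot: [0.0, 1.0, 0.0, 0.0]
force: [-0.1, 0.9, 0.0]
grip_width: -0.002
```

>>> apply_moves:
  targets:
    - [0, 0, 0, 8.5]
    - [0, 0, 0, 8.5]
    - [0, 0, 0, 8.5]
    - [0, 0, 0, 8.5]
    - [0, 0, 0, 1]
    - [0, 0, 0, 0]

```text
time_s: 18.15
eef_pos: [507.1, -203.5, 262.9]
ee_rot: [-0.0, 0.954, -0.299, 0.0]
force: [-0.1, -0.4, -0.5]
grip_width: 0.002
```

Run:
```python
from h import *
W=shot('wrist','w13');shot('scene','s13');s=readout.sense();print(s['eef_pos'],s['ee_rot'],s['force'])
b=cv2.imread('pics/w13.png')
cv2.imwrite('pics/z16.png',cv2.resize(b,(800,600)))
a=cv2.imread('pics/s13.png')[180:260,240:320]
cv2.imwrite('pics/z17.png',cv2.resize(a,(560,560),interpolation=2))
```

```text
[ 507.04947448 -203.61189696  262.89442234] [-1.69272073e-06  9.54139698e-01 -2.99361715e-01 -8.73652960e-06] [-0.35237946  0.80773544 -0.3240779 ]
```

View pics/z16.png

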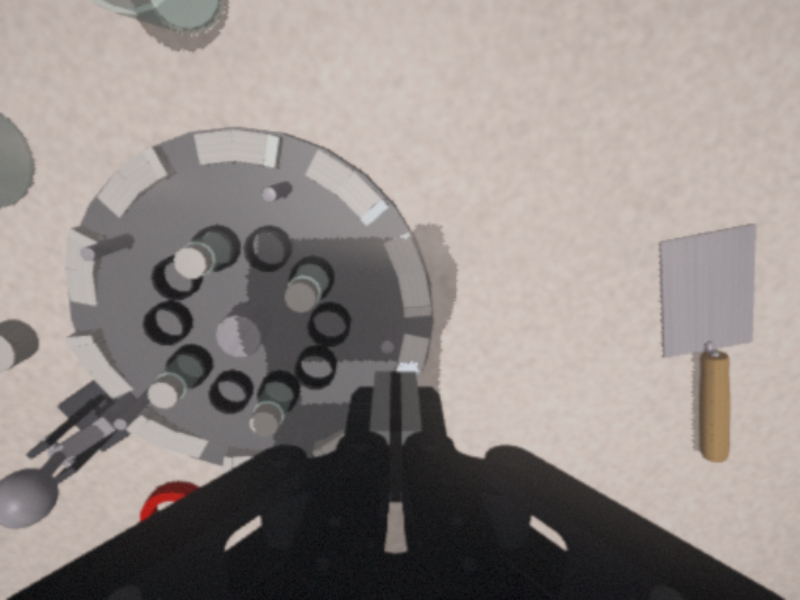

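View pics/z17.png

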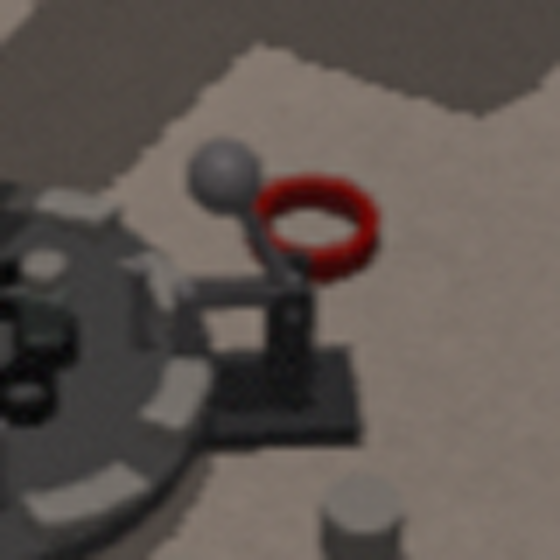

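```bash
python3 ang.py 248.3 222; python3 ang.py 172.2 123.5
```

```text
[ 483.3798097  -182.81495759   78.        ] 90.66260818149554 -125.71153545551466 initial -19.248571537891948
[ 589.84400596 -182.10971568   78.        ] 90.45875974950495 -53.70689370132537 initial -19.248571537891948
```

>>> apply_moves:
  targets:
    - [0, 0, 4, 0]
    - [0, 0, 4, 0]
    - [0, 0, 4, 0]
    - [0, 0, 1.2, 0]
    - [0, 0, 0, 0]
    - [-0.7, 0, 0, 0]
    - [-0.7, 0, 0, 0]
    - [0, 0, 0, 0]

```text
time_s: 19.15
eef_pos: [495.3, -195.3, 132.3]
ee_rot: [0.0, 0.954, -0.301, 0.001]
force: [-0.4, -0.4, 0.2]
grip_width: 0.001
```

>>> apply_moves:
  targets:
    - [-0.1, 0, 0, 0]
    - [-0.1, 0, 0, 0]
    - [-0.05, 0, 0, 0]
    - [0, 0, 0, 0]

```text
time_s: 19.55
eef_pos: [493.6, -194.3, 131.0]
ee_rot: [0.0, 0.954, -0.301, 0.0]
force: [1.1, 0.4, 1.1]
grip_width: 0.0
```

>>> apply_moves:
  targets:
    - [-0.05, 0, 0, 0]
    - [-0.05, 0, 0, 0]
    - [0, 0, 0, 0]

```text
time_s: 19.85
eef_pos: [492.8, -193.7, 131.0]
ee_rot: [0.0, 0.954, -0.301, 0.0]
force: [-0.1, -1.4, 1.6]
grip_width: -0.002
```

>>> apply_moves:
  targets:
    - [-0.05, 0, 0, 0]
    - [-0.05, 0, 0, 0]
    - [0, 0, 0, 0]

```text
time_s: 20.15
eef_pos: [491.8, -193.1, 130.9]
ee_rot: [-0.0, 0.954, -0.301, -0.0]
force: [0.7, -0.6, 1.7]
grip_width: -0.004
```

>>> apply_moves:
  targets:
    - [-0.05, 0, 0, 0]
    - [-0.05, 0, 0, 0]
    - [0, 0, 0, 0]

```text
time_s: 20.45
eef_pos: [491.0, -192.5, 130.9]
ee_rot: [-0.0, 0.954, -0.301, -0.0]
force: [1.4, -0.1, 0.7]
grip_width: 0.003
```

Run:
```python
from h import *
for i in range(3):
  W=shot('wrist','w14');s=readout.sense();print(s['eef_pos'],s['ee_rot'],s['force'],s['wrist_torque'])
cv2.imwrite('pics/z18.png',cv2.resize(cv2.imread('pics/w14.png'),(800,600)))
```

```text
[ 490.98664658 -192.44780876  130.86310684] [-5.48335401e-05  9.53683739e-01 -3.00811087e-01 -1.13677253e-04] [ 0.46178475 -0.71948879  0.89275317] [-0.12520103 -0.1757695  -0.00158618]
[ 491.00365826 -192.46463768  130.86446193] [-4.57714615e-05  9.53687471e-01 -3.00799260e-01 -1.02031401e-04] [ 0.47174525 -0.72970914  0.12277565] [-0.08613855 -0.06491127  0.01212927]
[ 490.99294429 -192.48882821  130.8502228 ] [-5.85320105e-05  9.53671387e-01 -3.00850247e-01 -1.08759893e-04] [ 0.9115671  -0.53313408  0.36334749] [-0.14594032 -0.12036305  0.00594462]
```

View pics/z18.png

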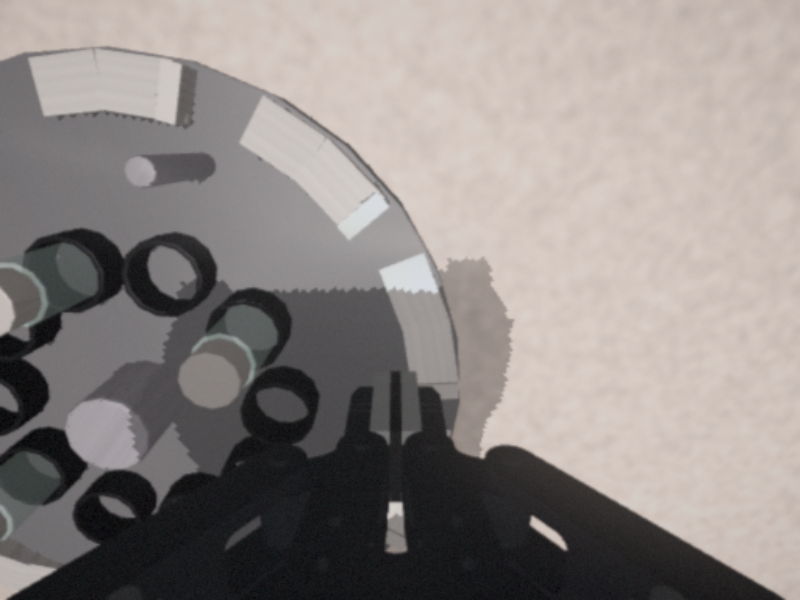

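```bash
python3 ang.py 90.2 109.6;  python3 - <<'E'
from h import *
shot('scene','s15');shot('top','t15')
a=cv2.imread('pics/s15.png')[180:260,240:320]
cv2.imwrite('pics/z19.png',cv2.resize(a,(560,560),interpolation=2))
E
```

```text
[ 586.82802106 -183.43638999   78.        ] 89.80045941090822 -55.75935476094858 initial -19.248571537891948
```

View pics/z19.png

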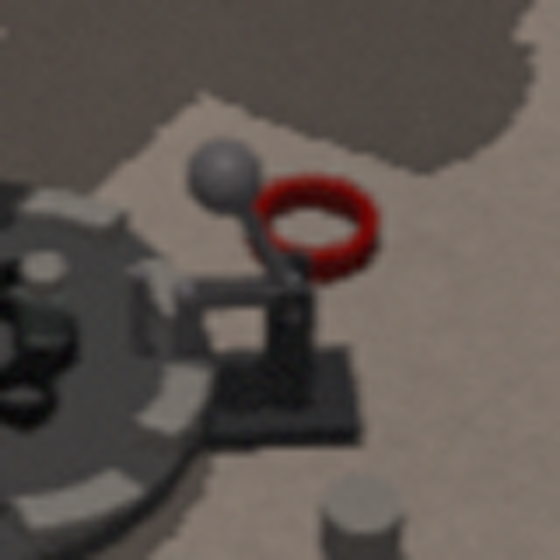

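>>> apply_moves:
  targets:
    - [-0.05, 0, 0, 0]
    - [0, 0, 0, 0]
    - [0, 0, 0, 0]

```text
time_s: 21.05
eef_pos: [490.6, -192.2, 130.9]
ee_rot: [-0.0, 0.954, -0.301, -0.0]
force: [1.0, -0.0, 0.2]
grip_width: -0.001
```

>>> apply_moves:
  targets:
    - [-0.05, 0, 0, 0]
    - [0, 0, 0, 0]
    - [0, 0, 0, 0]

```text
time_s: 21.35
eef_pos: [490.2, -191.9, 130.9]
ee_rot: [-0.0, 0.954, -0.301, -0.0]
force: [0.5, -0.3, 0.3]
grip_width: 0.005
```

Run:
```python
from h import *
F=[]
for i in range(5):
  W=shot('wrist','w15');s=readout.sense();F.append(s['force'])
print(s['eef_pos'],s['ee_rot'],np.mean(F,0))
cv2.imwrite('pics/z20.png',cv2.resize(cv2.imread('pics/w15.png')[60:260,0:260],None,fx=3,fy=3,interpolation=2))
cv2.imwrite('pics/z21.png',cv2.resize(cv2.imread('pics/w14.png')[60:260,0:260],None,fx=3,fy=3,interpolation=2))
```

```text
[ 490.22287716 -191.93919887  130.86232376] [-1.87338034e-05  9.53681589e-01 -3.00817928e-01 -3.40243353e-05] [ 1.26612433 -0.54512698 -0.1230278 ]
```

View pics/z20.png

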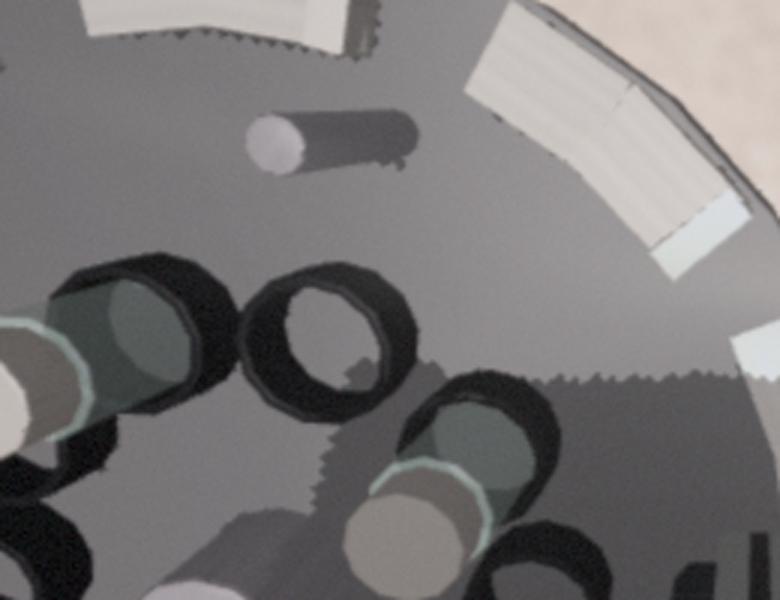

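View pics/z21.png

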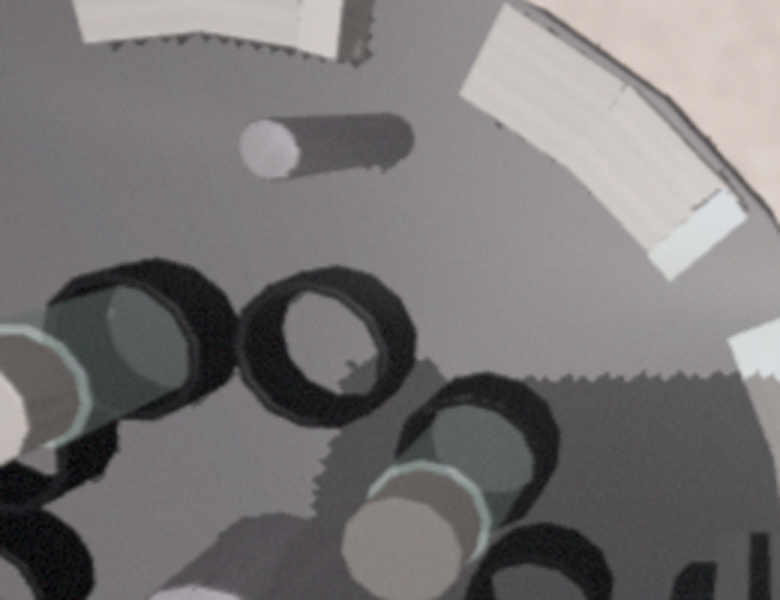

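```bash
python3 ang.py 91.7 108;python3 ang.py 91.7 108.5
```

```text
[ 586.18750083 -183.79293724   78.        ] 89.73777925344366 -56.225529968190465 initial -19.248571537891948
[ 586.05206408 -183.66094742   78.        ] 89.55278091878571 -56.25061195419075 initial -19.248571537891948
```

>>> apply_moves:
  targets:
    - [-0.05, 0, 0, 0]
    - [0, 0, 0, 0]
    - [0, 0, 0, 0]

```text
time_s: 22.0
eef_pos: [490.0, -191.8, 130.9]
ee_rot: [0.0, 0.954, -0.301, 0.0]
force: [3.6, -1.2, -1.9]
grip_width: 0.001
```

```bash
cat > st.py <<'E'
from h import *
import sys
F=[]
for i in range(4):
  W=shot('wrist',sys.argv[1]);s=readout.sense();F.append(s['force'])
R=Q(s['ee_rot']);print(s['time_s'],s['eef_pos'],'tool F',np.round(R.T@np.mean(F,0),2))
cv2.imwrite('pics/z_'+sys.argv[1]+'.png',cv2.resize(cv2.imread('pics/'+sys.argv[1]+'.png')[60:260,0:260],None,fx=3,fy=3,interpolation=2))
# pin centroid by template from w15
t=cv2.imread('pics/w15.png')[96:122,80:104]
g=cv2.imread('pics/'+sys.argv[1]+'.png')[70:150,50:140]
r=cv2.matchTemplate(g,t,cv2.TM_CCOEFF_NORMED);_,m,_,l=cv2.minMaxLoc(r)
x,y=l
def sub(a,b,c): return 0.5*(a-c)/(a-2*b+c)
dx=sub(*r[y,x-1:x+2]);dy=sub(*r[y-1:y+2,x])
u=91.7+(50+x+dx-80);v=108+(70+y+dy-96)
p=onz(W,u,v,78)[:2]-[536.3,-109.2]; print(m,u,v,'wheel',np.degrees(np.arctan2(p[1],p[0]))+19.25)
E
python3 st.py w16
```

```text
22.2 [ 490.00121267 -191.78156365  130.96962903] tool F [ 4.7  -0.32  2.25]
0.9739454388618469 91.99186 107.44508 wheel -37.04345542894737
```

>>> apply_moves:
  targets:
    - [0.4, 0, 0, 0]
    - [0.8, 0, 0, 0]
    - [0.3, 0, -2, 0]
    - [0, 0, -4, 0]
    - [0, 0, -4, 0]
    - [0, 0, -4, 0]
    - [0, 0, -4, 0]
    - [0, 0, -2, 0]

```text
time_s: 23.0
eef_pos: [502.5, -200.5, 334.5]
ee_rot: [0.001, 0.954, -0.301, 0.002]
force: [1.0, -1.2, 0.8]
grip_width: 0.003
```

>>> apply_moves:
  targets:
    - [-3, 3, 0, 0]
    - [-3, 3, 0, 0]
    - [-3, 3, 0, 0]
    - [-3, 3, 0, 0]
    - [-2, 3, 0, 0]
    - [-2, 3, 0, 0]
    - [0, 0, 0, 0]
    - [0, 0, 0, 0]

```text
time_s: 23.8
eef_pos: [267.7, -256.2, 331.2]
ee_rot: [-0.0, 0.953, -0.302, 0.0]
force: [-0.1, 0.6, 0.6]
grip_width: -0.002
```

Run:
```python
from h import *
T=shot('top','t20');shot('scene','s20');shot('wrist','w20');s=readout.sense();print(s['time_s'],s['eef_pos'],s['force'])
t=cv2.imread('pics/scene0.png'); n=cv2.imread('pics/s20.png')
r=cv2.matchTemplate(n[185:230,250:300],t[195:217,262:284],cv2.TM_CCOEFF_NORMED);print(cv2.minMaxLoc(r),'expect (12,10)')
d=cv2.absdiff(t,n)[150:300]
cv2.imwrite('pics/z22.png',np.hstack([cv2.resize(n[185:265,165:325],(560,280),interpolation=2)]))
a=cv2.imread('pics/t20.png')[115:235,210:350];b=cv2.imread('pics/top0.png')[115:235,210:350]
cv2.imwrite('pics/z23.png',np.vstack([np.hstack([cv2.resize(x,(392,336),interpolation=2) for x in(b,a)])]))
```

```text
23.95 [ 268.53263289 -255.61499413  330.8802051 ] [-0.56290839 -0.40946655  0.15925604]
(-0.32504692673683167, 0.9984393119812012, (26, 23), (12, 10)) expect (12,10)
```

View pics/z22.png

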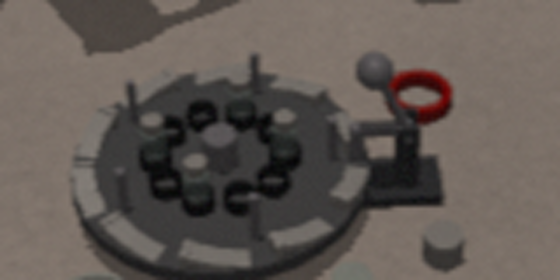

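View pics/z23.png

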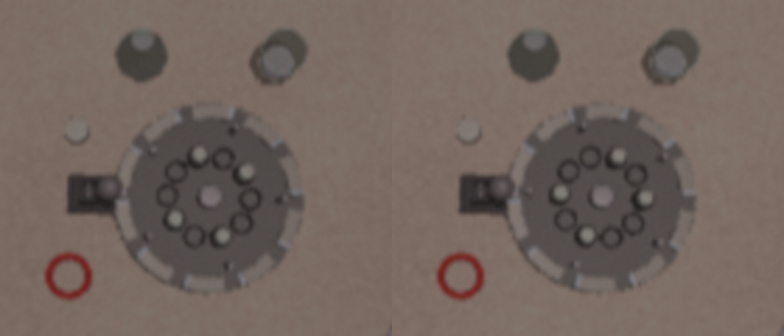

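Run:
```python
from h import *
T=capture('top')
def ring(fn,r0,r1,z):
    im=cv2.cvtColor(cv2.imread(fn),cv2.COLOR_BGR2GRAY).astype(np.float32)
    th=np.radians(np.arange(0,360,.25)); rr=np.linspace(r0,r1,16)
    P=np.array([[pix(T,(536.3+r*np.cos(t),-110.5+r*np.sin(t),z)) for t in th] for r in rr],np.float32)
    return cv2.remap(im,P[...,0].copy(),P[...,1].copy(),cv2.INTER_CUBIC)
m=np.abs((np.arange(0,360,.25)-90))>20
a=ring('pics/top0.png',99,119,45);b=ring('pics/t20.png',99,119,45)
def sc(a,b,k):
    x=np.roll(a,k,1); ok=m&np.roll(m,k); return np.corrcoef(x[:,ok].ravel(),b[:,ok].ravel())[0,1]
S=[(round(sc(a,b,k),3),k*.25) for k in range(-160,-128)]
print(sorted(S)[::-1][:6])
a=ring('pics/top0.png',40,95,60);b=ring('pics/t20.png',40,95,60)
print(sorted([(round(sc(a,b,k),3),k*.25) for k in range(-400,400)])[::-1][:5])
```

```text
[(np.float64(0.946), -36.75), (np.float64(0.946), -37.0), (np.float64(0.942), -36.5), (np.float64(0.942), -37.25), (np.float64(0.933), -36.25), (np.float64(0.933), -37.5)]
[(np.float64(0.917), -37.0), (np.float64(0.916), -36.75), (np.float64(0.916), -37.25), (np.float64(0.914), -36.5), (np.float64(0.913), -37.5)]
```

```bash
python3 -c "
from h import *
print(ctrl.finish_job())"
```

```text
the job is handed in; nothing more can be done
None
```

The wheel is back by one notch with the pawl seated, and I handed the job in at about 24 s.

**What I did:** Using the closed fingertips, I tipped the ball lever outward until it stayed open. I then pushed the pin opposite the pawl clockwise to about −34.5° and tipped the lever back towards the wheel. Last, I pushed the pin gently on until it met a firm stop: about 4.7 N, with the tool held back.

**Last checks:**
- **Pawl:** the ball is at exactly the same pixel as before the job, when the pawl was locked, so it is fully down.
- **Wheel angle:** −37.0° from the wrist camera and about −36.9° from the top camera. That is one notch (−36°) plus roughly 1°, which matches the 2 mm play at the rim. The wheel therefore rests against the locking face, not exactly at −36°.
- **Surroundings:** the vials stand in their sockets. The flask, beaker, tape and cap are where they were in the before and after top views. I did not compare the jar, wash bottle and spatula in the last pictures, but the arm never touched down near them.
- **Disagreement:** the scene camera put the ball 4–9 mm off in y from the other two cameras, and the networks' hub and pin locations were off. I relied on wrist-camera pixels, which gave the right spacing between two pins.

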